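# Hold the chip chest's sprung hatch at its balance point

### The job

The spring of the wooden chip chest's hatch is about to be adjusted. With the hatch still shut, turn the latch knob clockwise until it clicks past its detent and frees the hatch, then raise the hatch past its balance point, where its spring starts to carry it, bring it back and finish holding it still just below the balance point, no more than about 15 degrees short of it. The job ends with the gripper holding the hatch there, the latch left free and the other things on the bench and chest undisturbed.

Things in the scene. Friction and masses are not known exactly. Their poses are not given: they have to be found in the camera images.
- chest: fixed wooden chip chest, origin underneath its main box (x -137 to 150, y -120 to 120 mm). Its x axis points from front (bar side, facing the robot) to rear, y left, z up; yaw within 0.35 rad. Hatch covers x -137 to 50; behind it a fixed deck, top 119 mm high. Left of it a fixed cheek, y 120 to 205, top 119 mm, carries the knob; 45 mm behind the knob's axis stands a detent housing 13 mm high
- hatch (a joint): angle of the sprung hatch, rad: 0 shut and level, grows as its front edge rises, open stop 1.45. 0.9 kg plywood panel 185 x 234 x 18 mm. Balance point at 1.00 rad (57 deg): below it, it falls shut by itself; above it, its spring swings it open to the stop. Lifting from shut takes about 1.8 N at the bar, less towards balance. Blocked at about 0.01 while the latch tongue lies over it
- hatch_bar (a point): centre of the hatch's steel handle bar: round, 14 mm diameter, 110 mm long, parallel to the hinge, held by an arm at each end 53 mm beyond the panel's front edge, in the panel's plane (46 mm gap to the panel, nothing fixed below). Shut: at chest x -190, y 0, z 110 mm. Moves on a 240 mm circle about the hinge
- hatch_hinge (a point): middle of the hatch's hinge axis (fixed): chest x 50, y 0, z 110 mm; the axis runs along the chest's y
- latch (a joint): angle of the latch knob, rad: 0 locked (tongue points to chest -y, over the hatch), grows clockwise seen from above, stop 1.57 (tongue points to the front). A spring detent resists from about 0.63 to 0.85, up to about 0.1 N m, then pushes onward to 1.07; beyond that it has clicked past, stays where left and the hatch is free. Starts at 0 to 0.2
- latch_grip (a point): point to grip on the latch knob, on its vertical axis, 10 mm below its top, 162 mm above the bench, at chest x -110, y 165 mm. The black grip is an upright bar 14 mm thick, 42 mm long, 42 mm high, its length along the tongue (along chest y at joint value 0). Under it a disc 40 mm across and a steel tongue 65 mm long, 5 mm thick
- mallet: bystander: carpenter's wooden mallet lying down, 260 mm long, head 110 x 62 x 56 mm; origin under it near its middle
- plane: bystander: iron hand plane, 200 x 55 mm, about 90 mm high; origin under its centre
- square: bystander: try square lying flat, stock 100 mm, blade 170 mm; origin under the stock's centre
- driver: bystander: screwdriver lying down, 220 mm long, wooden handle; origin under it
- glue: bystander: white glue bottle, 52 mm across, 130 mm high, standing on the chest's fixed rear deck behind the hinge; origin under it
- pot: bystander: aluminium pencil pot, 70 mm across, 75 mm high, standing on the chest's rear deck; origin under it
- offcut: bystander: offcut of wood 50 x 100 x 40 mm lying beside the chest; origin under it

How it is judged:
By the outcome, as a careful person would: the job done as asked, in the order asked, and still so for the second after the job is handed in, while the arm keeps its last pose, push and grip.
It also fails if it takes over 54 s, if anything falls off the work surface, if the arm or the gripper's body presses on something with over 40 N, if the wrist force passes 120 N, or if a joint passes its speed limit or range.

### The arm

A 6-joint arm with a two-finger parallel gripper is mounted at the origin on the work surface. World frame = base frame: x ahead of the robot, y to its left, z up, the work surface at z = 0. Lengths are in mm, angles in rad, forces in N, time in s.
With the tool pointing down it reaches from about 350 to 875 mm from the base axis. Payload 4.2 kg.
Tool frame: the origin (TCP) lies between the finger pads; the fingertips stand 25 mm ahead of it and the grasp point (between the pads) lies 6 mm ahead of it; z points along the fingers, y is the line along which they close (so a half turn about z gives the same grasp; the last joint's range is limited). The gripper opens to 85 mm and grips with 20 to 120 N. Pads are 22 mm wide; open, the fingers measure 114 mm over their backs; the gripper's body (76 mm by 85 mm) begins 54 mm behind the grasp point. The pads swing forward as they close: fully open they stand 13 mm farther back than shut.
Start: joints at [-0.968, 0.385, 0.008, 0, -1.194, -0.259], TCP at [210.682, -588.398, 256.312] pointing down, gripper open.
Joint ranges: [-3.14, 3.14], [-1.21, 2.06], [-1.07, 1.41], [-3.16, 2.05], [-2.99, -0.16], [-3.1, 3.1]. Speed limits (rad/s): [2.79, 2.79, 3.14, 3.14, 3.14, 3.14].

### API

Orientations are given as a unit quaternion [x, y, z, w].
In Python, from bench import read_state, get_image, job_done gives the robot as it stands.
- The arm moves only by the tool play_rows, never from a script. Its argument "series" is a list of rows, each a list of 6 numbers: the shift along the world's x, y, z in mm, then the turn, a rotation vector about the world's x, y, z in units of 6 degrees (1.0 is 6 degrees). A call has 1 to 20 rows; each row shifts and turns the commanded pose from where the row before left it; what a row does not reach is not made up. A row lasts 1/12 s, in which the tool goes at most 41.7 mm and 7.16 degrees, less where a joint would pass 70% of its speed; a pose out of reach is approached as far as the arm can. A call is refused whole if a number of a shift passes 41.7 or a number of a turn 1, either way. A call with a gripper value outside its range is refused whole. "gripper" is the opening, from 0 (shut) to 1 (fully open), set as the call begins (left out, the last holds). The fingers move at their own pace and stop on an object; the grip force is fixed at half the most. Time passes only in rows, so rows that do not move let the fingers close. It gives the time, the measured TCP pose, the force, the opening and the grip force at its end, in the units of the state.
- read_state(): the state, without advancing time (a new reading comes with each control period).
- get_image(name): name is "side" or "top" or "wrist"; returns a dict with "image" (420x560x3 uint8, red, green, blue), "fx", "fy", "cx", "cy" (pixels), "dist_coeffs" ([k1, k2, p1, p2, k3] as OpenCV has them; the pictures are not rectified), "eye" and "rotation" of the camera in the world. Camera axes: x right, y down, z forward; pixel columns grow to the right and rows downward; lengths in mm; the calibration is good to about 2 mm. A picture is of the moment at which its call begins. There is no depth.
- job_done(): hands the job in; it is judged then, once.
The state is a dict: "clock": time; "joints": joint angles; "joint_vel": joint speeds; "joint_efforts": joint torques, N m; "position": TCP position; "ee_rot": TCP orientation; "contact_force": force on the tool from outside, world axes, zero at the start; "wrist_torque": the same for the moment, N m; "gripper_width": finger opening in mm; "grasp_force": force on a finger pad.
Only numpy, scipy, OpenCV 4.12 (cv2) and the standard library are available. Lean on these libraries where they do the work, as an engineer would, in place of code of your own. Each camera call takes 0.05 s, during which the arm holds its last target. There are 200 camera calls.

## Working session

There is one attempt and no reset: what is moved stays moved. The work goes in short steps, Python scripts to look and compute and a tool call to move; the robot and the scene stay as the last step left them, time stands still between calls to the robot, and variables do not carry over. Pictures are saved under pics/ and viewed, at most 10 in all, crops included, and the job is handed in when it is done.

Besides the shell and the picture viewer there is one more tool, called after "Request:" by a JSON object that holds its "op" and its "data". play_rows: Moves the arm, as the interface text tells. Its arguments: {"type":"object","properties":{"series":{"type":"array","items":{"type":"array","items":{"type":"number"}}},"gripper":{"type":"number"}},"required":["series"]}

```bash
mkdir -p pics
cat > h.py <<'E'
import numpy as np, cv2
from bench import read_state, get_image, job_done
def snap(n,f):
    d=get_image(n); cv2.imwrite('pics/'+f,cv2.cvtColor(np.asarray(d['image']),cv2.COLOR_RGB2BGR)); return cam(d)
def cam(d):
    return dict(K=np.array([[d['fx'],0,d['cx']],[0,d['fy'],d['cy']],[0,0,1.]]),D=np.array(d['dist_coeffs'],float),e=np.array(d['eye'],float),R=np.array(d['rotation'],float).reshape(3,3))
def onz(c,uv,z):
    p=cv2.undistortPoints(np.array(uv,float).reshape(-1,1,2),c['K'],c['D']).reshape(-1,2)
    r=np.c_[p,np.ones(len(p))]@c['R'].T
    return c['e']+r*((z-c['e'][2])/r[:,2])[:,None]
def proj(c,P):
    P=np.array(P,float).reshape(-1,3); Rt=c['R'].T
    return cv2.projectPoints(P,cv2.Rodrigues(Rt)[0],-Rt@c['e'],c['K'],c['D'])[0].reshape(-1,2)
E
python3 - <<'E'
from h import *
import pickle
c={n:snap(n,n+'0.png') for n in('top','side')}
pickle.dump(c,open('c.pkl','wb'))
for n in c: print(n,c[n]['e'],c[n]['R'].round(3).tolist(),c[n]['K'][0,0])
print(read_state())
E
```

```text
Traceback (most recent call last):
  File "h.py", line 4, in snap
    d=get_image(n); cv2.imwrite('pics/'+f,cv2.cvtColor(np.asarray(d['image']),cv2.COLOR_RGB2BGR)); return cam(d)
                                                                                                          ~~~^^^
  File "h.py", line 6, in cam
    return dict(K=np.array([[d['fx'],0,d['cx']],[0,d['fy'],d['cy']],[0,0,1.]]),D=np.array(d['dist_coeffs'],float),e=np.array(d['eye'],float),R=np.array(d['rotation'],float).reshape(3,3))
                                                                                                                                               ~~~~~~~~~~~~~~~~~~~~~~~~~~~~~~~~~~~~~^^^^^
ValueError: cannot reshape array of size 4 into shape (3,3)
```

View pics/top0.png

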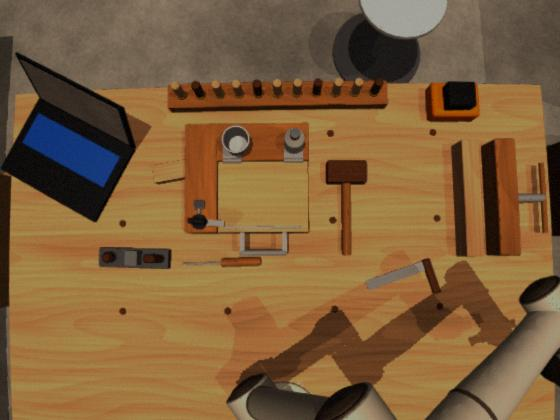

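The top picture shows the chest with corners near (186,124), (308,124), (308,233) and (186,233). The bar is at about (264,253), the knob at (199,222) with its tongue pointing right, and the driver lies in front at (183–260,262).

```bash
sed -i "s/np.array(d\['rotation'\],float).reshape(3,3)/Rotation.from_quat(d['rotation']).as_matrix()/; 1a from scipy.spatial.transform import Rotation" h.py
python3 - <<'E'
from h import *
import pickle
c={n:snap(n,n+'0.png') for n in('top','side')}
pickle.dump(c,open('c.pkl','wb'))
for n in c: print(n,c[n]['e'],c[n]['R'].round(3).tolist(),c[n]['K'][0,0])
t=c['top']
print(onz(t,[[186,124],[308,124],[308,233],[186,233]],119).round(0).tolist())
print('bar',onz(t,[[240,253],[264,253],[288,253]],110).round(0).tolist(),'knob',onz(t,[[199,222]],165).round(0))
print('driver',onz(t,[[183,263],[260,261]],15).round(0).tolist())
s=read_state();print({k:np.round(v,3).tolist() for k,v in s.items()})
E
```

```text
top [ 471.84642056   -6.02230678 1381.5673541 ] [[-0.016, -0.997, 0.081], [-1.0, 0.017, 0.006], [-0.007, -0.081, -0.997]] 489.8824687993326
side [535.16950089 966.63466692 965.72107058] [[-0.999, -0.015, 0.03], [-0.032, 0.66, -0.751], [-0.009, -0.751, -0.66]] 400.8888057539631
[[802.0, 243.0, 119.0], [795.0, -80.0, 119.0], [509.0, -74.0, 119.0], [514.0, 242.0, 119.0]]
bar [[460.0, 103.0, 110.0], [459.0, 41.0, 110.0], [458.0, -22.0, 110.0]] knob [[539. 200. 165.]]
driver [[433.0, 271.0, 15.0], [436.0, 56.0, 15.0]]
{'clock': 0.15, 'joints': [-0.968, 0.385, 0.007, -0.0, -1.194, -0.259], 'joint_vel': [0.001, -0.002, 0.004, 0.002, -0.001, -0.0], 'joint_efforts': [0.0, -39.268, 18.858, 4.189, -0.003, -0.0], 'position': [210.542, -588.032, 255.457], 'ee_rot': [-0.171, 0.985, 0.001, -0.0], 'contact_force': [0.183, -0.368, 0.852], 'wrist_torque': [0.024, -0.006, -0.004], 'grasp_force': 0.0, 'gripper_width': 85.386}
```

View pics/side0.png

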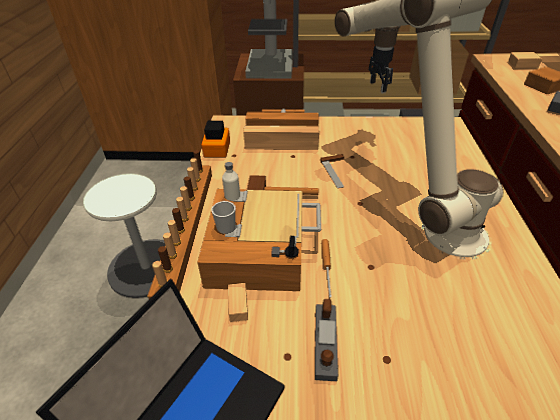

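The side picture shows the knob at about (292,245), the bar at (318,215), and the pot and glue on the rear deck. The space over the chest is clear, so I'm moving above the knob.

Request:
{"op": "play_rows", "data": {"series": [[16,38,2,0,0,0.53],[16,38,2,0,0,0.53],[16,38,2,0,0,0.53],[16,38,2,0,0,0.53],[16,38,2,0,0,0.53],[16,38,2,0,0,0.53],[16,38,2,0,0,0.53],[16,38,2,0,0,0.53],[16,38,2,0,0,0.53],[16,38,2,0,0,0.53],[16,38,2,0,0,0.53],[16,38,2,0,0,0.53],[16,38,2,0,0,0.53],[16,38,2,0,0,0.53],[16,38,2,0,0,0.53],[16,38,2,0,0,0.53],[16,38,2,0,0,0.53],[16,38,2,0,0,0.53],[10,20,2,0,0,0.53],[0,0,0,0,0,0.53]], "gripper": 1}}

```text
clock: 1.82
position: [510.4, 119.5, 293.7]
ee_rot: [-0.667, 0.745, -0.0, 0.0]
contact_force: [0.1, -1.0, 0.1]
gripper_width: 85.5
grasp_force: 0.0
```

Run:
```python
from h import *
import pickle
c=snap('wrist','w1.png'); pickle.dump(c,open('w.pkl','wb'))
s=read_state();print(s['clock'],s['position'],s['ee_rot'],s['joints'],c['e'],c['R'].round(3).tolist())
Rc=lambda y:np.array([[np.cos(y),-np.sin(y)],[np.sin(y),np.cos(y)]])
```

```text
1.8667 [509.32709395 117.86013616 293.48238438] [-6.67313221e-01  7.44776960e-01  1.99594942e-04 -5.51965030e-04] [ 5.37944318e-01  1.84722874e-01 -1.78037630e-01 -1.92920251e-04
 -1.20919577e+00 -6.47481108e-01] [501.87238962  43.83118846 410.50410357] [[-0.994, 0.105, 0.033], [0.11, 0.95, 0.292], [-0.001, 0.293, -0.956]]
```

View pics/w1.png

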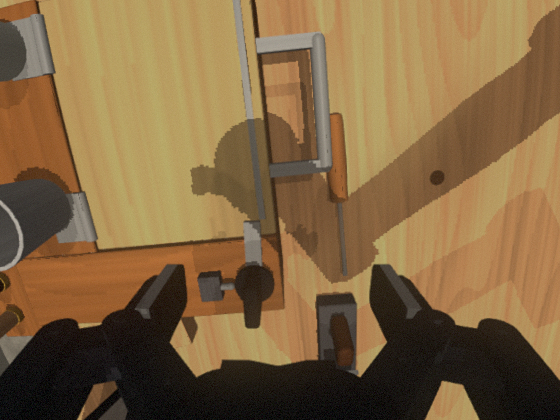

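The wrist picture shows the bar ends at about (319,40) and (325,165). The cheek's front-left corner is at (283,306), the hatch's rear-left corner at (97,250), and the knob disc at about (253,283) with its tongue reaching up to (252,222) and the grip top near (252,315).

Run:
```python
from h import *
import pickle
from scipy.optimize import least_squares
w=pickle.load(open('w.pkl','rb')); t=pickle.load(open('c.pkl','rb'))['top']
W=lambda p,P:np.c_[np.array(P)[:,:2]@np.array([[np.cos(p[2]),np.sin(p[2])],[-np.sin(p[2]),np.cos(p[2])]])+p[:2],np.array(P)[:,2]]
mw=[[-190,-55,110],[-190,55,110],[-137,205,119],[50,117,119]];uw=np.array([[319,40],[325,165],[283,306],[97,250]])
mt=[[150,205,119],[150,-120,119],[-137,-120,119],[-137,205,119],[-190,0,110]];ut=np.array([[186,124],[308,124],[308,233],[186,233],[264,253]])
f=lambda p:np.r_[(proj(w,W(p,mw))-uw).ravel()/1.5,(proj(t,W(p,mt))-ut).ravel()]
r=least_squares(f,[650,41,-.015]);p=r.x;print(p,r.fun.round(1))
k=W(p,[[-110,165,172],[-110,165,125],[-110,165,162]]);print('knob',k,'disc px',proj(w,k))
print('bar/hinge',W(p,[[-190,0,110],[50,0,110]]))
print('tongue tip',onz(w,[[252,222]],127),'grip top',onz(w,[[253,325],[248,325],[260,325]],172))
for a in(0,.1,.2):
  C=[[-110-d*np.sin(a),165-d*np.cos(a),z] for d,z in((65,127),(-21,172),(21,172))]
  print(a,proj(w,W(p,C)).round(0).tolist())
d=cv2.resize(cv2.imread('pics/w1.png')[190:350,170:330],None,fx=3.6,fy=3.6,interpolation=cv2.INTER_CUBIC);cv2.imwrite('pics/w1c.png',cv2.convertScaleAbs(d,alpha=2))
```

```text
[ 6.50386054e+02  3.90756696e+01 -1.40532342e-02] [ 0.1 -0.4  1.1 -0.4  1.6  2.5 -0.5 -0.5  0.2 -0.4  1.1 -1.3  2.  -1.1
 -1.6 -0.9 -0.5 -0.4]
knob [[542.71562365 205.60518152 172.        ]
 [542.71562365 205.60518152 125.        ]
 [542.71562365 205.60518152 162.        ]] disc px [[252.04774488 309.2660939 ]
 [255.59303686 281.96542886]
 [252.89011756 302.76851221]]
bar/hinge [[460.40481594  41.74569618 110.        ]
 [700.38111713  38.37303099 110.        ]]
tongue tip [[537.33520484 140.56144373 127.        ]] grip top [[544.15653791 222.13161714 172.        ]
 [548.60976424 221.66547803 172.        ]
 [537.9279326  222.79181159 172.        ]]
0 [[247.0, 223.0], [255.0, 329.0], [249.0, 288.0]]
0.1 [[254.0, 222.0], [253.0, 329.0], [251.0, 288.0]]
0.2 [[261.0, 223.0], [250.0, 329.0], [254.0, 288.0]]
```

View pics/w1c.png

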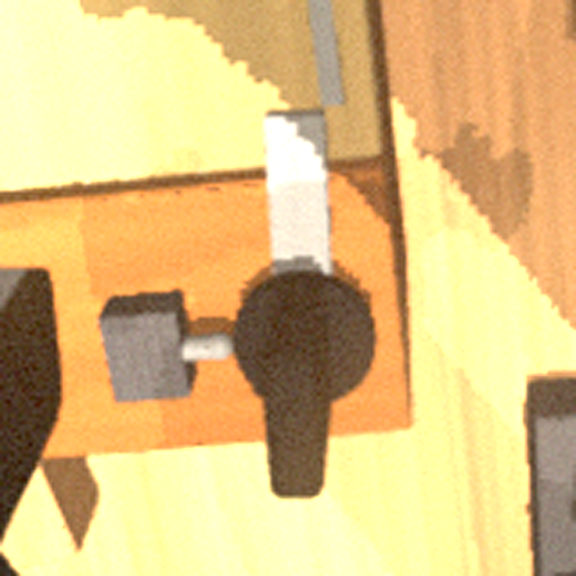

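The disc is at about (254.7,283.6) and the tongue tip at (252.2,221.4). That agrees with the fitted chest pose and puts the latch at about 0.08 rad. I'm descending on the knob next.

Request:
{"op": "play_rows", "data": {"series": [[8.5,22.5,-8,0,0,0],[8.5,22.5,-8,0,0,0],[8.5,22.5,-8,0,0,0],[8.5,22.5,-8,0,0,0],[0,0,-20,0,0,0],[0,0,-20,0,0,0],[0,0,-20,0,0,0],[0,0,-20,0,0,0],[0,0,-10,0,0,0],[0,0,-4,0,0,0],[0,0,0,0,0,0],[0,0,0,0,0,0]], "gripper": 0.6}}

```text
clock: 2.87
position: [543.3, 205.6, 169.3]
ee_rot: [-0.664, 0.747, -0.0, 0.001]
contact_force: [0.2, 0.4, 1.1]
gripper_width: 51.2
grasp_force: 0.0
```

Run:
```python
from h import *
c=snap('wrist','w2.png')
s=read_state();print({k:np.round(s[k],3).tolist() for k in('clock','position','contact_force','joints')})
```

```text
{'clock': 2.917, 'position': [543.415, 205.824, 169.669], 'contact_force': [-0.132, -0.523, 1.139], 'joints': [0.641, 0.385, -0.225, 0.0, -0.958, -0.758]}
```

View pics/w2.png

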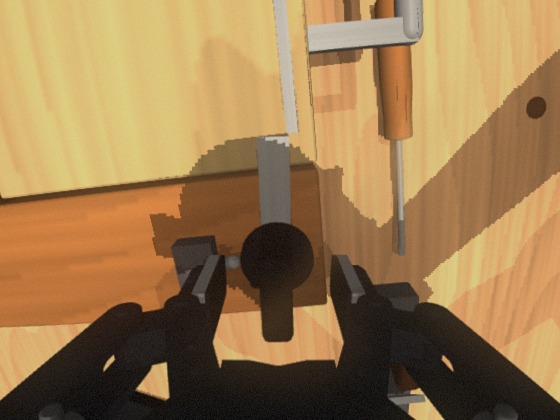

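The grip is centred between the open fingers at about (277,310). Closing now.

Request:
{"op": "play_rows", "data": {"series": [[0,0,0,0,0,0],[0,0,0,0,0,0],[0,0,0,0,0,0],[0,0,0,0,0,0],[0,0,0,0,0,0],[0,0,0,0,0,0],[0,0,0,0,0,0],[0,0,0,0,0,0]], "gripper": 0}}

```text
clock: 3.58
position: [543.7, 205.7, 169.4]
ee_rot: [-0.665, 0.747, -0.001, 0.001]
contact_force: [3.5, -3.1, 4.7]
gripper_width: 13.2
grasp_force: 63.1
```

Request:
{"op": "play_rows", "data": {"series": [[0,0,0,0,0,-0.62],[0,0,0,0,0,-0.62],[0,0,0,0,0,-0.62],[0,0,0,0,0,-0.62],[0,0,0,0,0,-0.62],[0,0,0,0,0,-0.62],[0,0,0,0,0,-0.62],[0,0,0,0,0,-0.62],[0,0,0,0,0,-0.62],[0,0,0,0,0,-0.62],[0,0,0,0,0,-0.62],[0,0,0,0,0,-0.62],[0,0,0,0,0,-0.62],[0,0,0,0,0,-0.62],[0,0,0,0,0,-0.62],[0,0,0,0,0,-0.62],[0,0,0,0,0,-0.62],[0,0,0,0,0,-0.62],[0,0,0,0,0,-0.62],[0,0,0,0,0,-0.62]]}}

```text
clock: 5.25
position: [542.5, 207.1, 169.4]
ee_rot: [-0.076, 0.997, 0.001, 0.001]
contact_force: [-2.1, 3.2, 8.6]
gripper_width: 13.1
grasp_force: 63.5
```

Request:
{"op": "play_rows", "data": {"series": [[0,0,0,0,0,0],[0,0,0,0,0,0],[0,0,0,0,0,0]]}}

```text
clock: 5.5
position: [542.5, 207.1, 169.4]
ee_rot: [-0.078, 0.997, 0.001, 0.001]
contact_force: [-0.5, 2.1, 7.9]
gripper_width: 12.9
grasp_force: 63.4
```

Run:
```python
from h import *
c=snap('wrist','w3.png')
s=read_state();print({k:np.round(s[k],3).tolist() for k in('clock','position','ee_rot','contact_force','wrist_torque','joints','gripper_width')})
q=s['ee_rot'];print('closing yaw',2*np.arctan2(q[1],q[0])-np.pi/2)
```

```text
{'clock': 5.55, 'position': [542.506, 207.052, 169.412], 'ee_rot': [-0.078, 0.997, 0.001, 0.001], 'contact_force': [-1.434, 2.052, 8.016], 'wrist_torque': [0.756, 0.479, -0.028], 'joints': [0.643, 0.385, -0.225, -0.002, -0.958, -2.057], 'gripper_width': 13.184}
closing yaw 1.7264538808742231
```

View pics/w3.png

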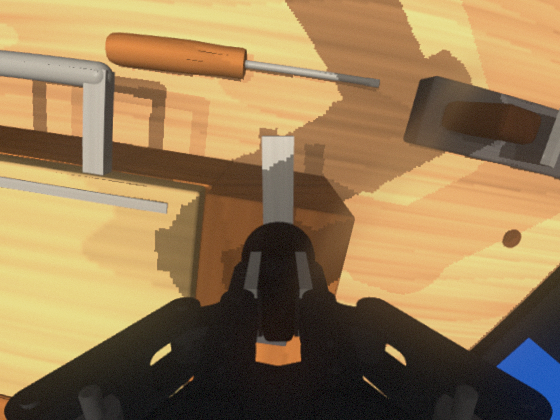

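The tongue now points to the front at (278,180), clear of the hatch, with the latch at about 1.40 rad. I'll release the knob and rise.

Request:
{"op": "play_rows", "data": {"series": [[0,0,0,0,0,0],[0,0,0,0,0,0],[0,0,0,0,0,0],[0,0,0,0,0,0],[0,0,0,0,0,0],[0,0,8,0,0,0],[0,0,20,0,0,0],[0,0,30,0,0,0],[0,0,30,0,0,0],[0,0,20,0,0,0]], "gripper": 0.55}}

```text
clock: 6.38
position: [543.5, 205.7, 280.1]
ee_rot: [-0.078, 0.997, 0.001, 0.002]
contact_force: [-0.1, -0.3, 0.5]
gripper_width: 47.0
grasp_force: 0.0
```

Request:
{"op": "play_rows", "data": {"series": [[-4,-8,0,0,0,0.67],[-4,-8,0,0,0,0.67],[-4,-8,0,0,0,0.67],[-4,-8,0,0,0,0.67],[-4,-8,0,0,0,0.67],[-4,-8,0,0,0,0.67],[-4,-8,0,0,0,0.67],[-4,-8,0,0,0,0.67],[-4,-8,0,0,0,0.67],[-4,-8,0,0,0,0.67],[-4,-8,0,0,0,0.67],[-4,-8,0,0,0,0.67],[-4,-8,0,0,0,0.67],[-4,-8,0,0,0,0.67],[-4,-8,0,0,0,0.67],[-4,-8,0,0,0,0.67],[-4,-8,0,0,0,0.67],[-4,-9,0,0,0,0.67],[-5,-10,0,0,0,0.67],[-5,-10,0,0,0,0.67]]}}

```text
clock: 8.05
position: [460.4, 40.1, 276.9]
ee_rot: [-0.704, 0.71, -0.0, 0.0]
contact_force: [-0.0, -0.3, -1.0]
gripper_width: 47.1
grasp_force: 0.0
```

Request:
{"op": "play_rows", "data": {"series": [[0,0,-30,0,0,0],[0,0,-30,0,0,0],[0,0,-15,0,0,0],[0,0,0,0,0,0],[0,0,0,0,0,0]]}}

```text
clock: 8.47
position: [460.8, 40.4, 201.6]
ee_rot: [-0.703, 0.711, -0.0, -0.0]
contact_force: [-0.9, 0.3, 1.1]
gripper_width: 47.0
grasp_force: 0.0
```

Run:
```python
from h import *
c=snap('wrist','w4.png')
s=read_state();print({k:np.round(s[k],3).tolist() for k in('clock','position','ee_rot','contact_force','joints','gripper_width')})
q=s['ee_rot'];print('closing yaw',2*np.arctan2(q[1],q[0])-np.pi/2)
print(proj(c,[[460.4,41.7,110],[459.6,-13.2,110],[461.2,96.7,110]]))
```

```text
{'clock': 8.517, 'position': [461.527, 40.768, 202.542], 'ee_rot': [-0.703, 0.711, -0.001, 0.001], 'contact_force': [0.234, 0.323, 0.111], 'joints': [0.441, 0.159, -0.455, 0.001, -0.955, -0.453], 'gripper_width': 46.633}
closing yaw 3.1297827093415336
[[278.07395962 227.38571188]
 [278.25561934 147.90343196]
 [277.91702054 295.91602649]]
```

View pics/w4.png

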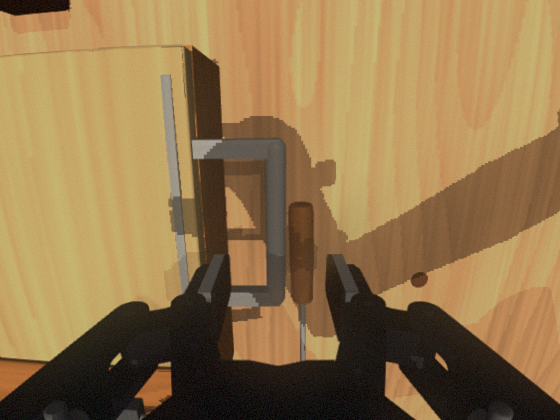

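The bar is centred between the fingers at column 276 (predicted 278), over rows 150–295. I'm descending and gripping.

Request:
{"op": "play_rows", "data": {"series": [[0,0,-20,0,0,0],[0,0,-20,0,0,0],[0,0,-20,0,0,0],[0,0,-16,0,0,0],[0,0,-10,0,0,0],[0,0,0,0,0,0],[0,0,0,0,0,0]]}}

```text
clock: 9.1
position: [461.8, 41.0, 116.5]
ee_rot: [-0.703, 0.711, -0.001, 0.001]
contact_force: [0.6, -0.3, 0.1]
gripper_width: 47.1
grasp_force: 0.0
```

Request:
{"op": "play_rows", "data": {"series": [[0,0,0,0,0,0],[0,0,0,0,0,0],[0,0,0,0,0,0],[0,0,0,0,0,0],[0,0,0,0,0,0],[0,0,0,0,0,0],[0,0,0,0,0,0],[0,0,0,0,0,0]], "gripper": 0}}

```text
clock: 9.77
position: [462.6, 41.0, 116.4]
ee_rot: [-0.703, 0.711, -0.001, 0.002]
contact_force: [4.7, -1.9, 3.5]
gripper_width: 12.0
grasp_force: 58.6
```

Request:
{"op": "play_rows", "data": {"series": [[0.2,0,9.6,0,0,0],[0.6,0,9.6,0,0,0],[1,0,9.5,0,0,0],[1.3,0,9.5,0,0,0],[1.7,0,9.4,0,0,0],[2.1,0,9.4,0,0,0],[2.5,0,9.3,0,0,0],[2.8,-0.1,9.2,0,0,0],[3.2,-0.1,9,0,0,0],[3.6,-0.1,8.9,0,0,0],[0,0,0,0,0,0]]}}

```text
clock: 10.68
position: [480.0, 40.8, 209.1]
ee_rot: [-0.703, 0.712, 0.0, 0.0]
contact_force: [4.3, 1.5, -4.2]
gripper_width: 11.8
grasp_force: 58.6
```

Run:
```python
from h import *
s=read_state();print({k:np.round(s[k],3).tolist() for k in('clock','position','ee_rot','contact_force','wrist_torque','joints','gripper_width')})
t=np.arange(.4,1.13,.04);print(np.c_[t[1:],240*-np.diff(np.cos(t)),240*np.diff(np.sin(t))].round(2).tolist())
```

```text
{'clock': 10.683, 'position': [479.979, 40.818, 209.082], 'ee_rot': [-0.703, 0.712, 0.0, 0.0], 'contact_force': [4.326, 1.511, -4.247], 'wrist_torque': [0.354, -0.792, -0.019], 'joints': [0.422, 0.184, -0.404, -0.001, -0.982, -0.434], 'gripper_width': 11.79}
[[0.44, 3.91, 8.77], [0.48, 4.26, 8.6], [0.52, 4.6, 8.42], [0.56, 4.94, 8.23], [0.6, 5.26, 8.03], [0.64, 5.58, 7.81], [0.68, 5.89, 7.58], [0.72, 6.18, 7.34], [0.76, 6.47, 7.09], [0.8, 6.75, 6.82], [0.84, 7.02, 6.55], [0.88, 7.27, 6.26], [0.92, 7.52, 5.97], [0.96, 7.75, 5.66], [1.0, 7.97, 5.35], [1.04, 8.18, 5.02], [1.08, 8.37, 4.69], [1.12, 8.56, 4.35]]
```

Request:
{"op": "play_rows", "data": {"series": [[3.9,0,8.8,0,0,0],[4.3,-0.1,8.6,0,0,0],[4.6,-0.1,8.4,0,0,0],[4.9,-0.1,8.2,0,0,0],[5.3,-0.1,8,0,0,0],[5.6,-0.1,7.8,0,0,0],[5.9,-0.1,7.6,0,0,0],[6.2,-0.1,7.3,0,0,0],[6.5,-0.1,7.1,0,0,0],[6.8,-0.1,6.8,0,0,0],[7,-0.1,6.5,0,0,0],[7.3,-0.1,6.3,0,0,0],[7.5,-0.1,6,0,0,0],[7.8,-0.1,5.7,0,0,0],[8,-0.1,5.3,0,0,0],[8.2,-0.1,5,0,0,0],[8.4,-0.1,4.7,0,0,0],[8.6,-0.1,4.3,0,0,0],[0,0,0,0,0,0],[0,0,0,0,0,0]]}}

```text
clock: 12.35
position: [595.3, 39.1, 335.8]
ee_rot: [-0.703, 0.711, -0.0, 0.0]
contact_force: [-8.6, 7.0, 14.5]
gripper_width: 11.7
grasp_force: 61.9
```

Run:
```python
from h import *
c=snap('side','s2.png')
s=read_state();print({k:np.round(s[k],3).tolist() for k in('clock','position','ee_rot','contact_force','wrist_torque','joints','gripper_width')})
```

```text
{'clock': 12.4, 'position': [595.087, 39.056, 335.687], 'ee_rot': [-0.703, 0.711, -0.0, 0.0], 'contact_force': [-7.69, 5.535, 13.672], 'wrist_torque': [1.763, 2.438, -0.08], 'joints': [0.337, 0.293, 0.07, -0.0, -1.348, -0.348], 'gripper_width': 11.472}
```

View pics/s2.png

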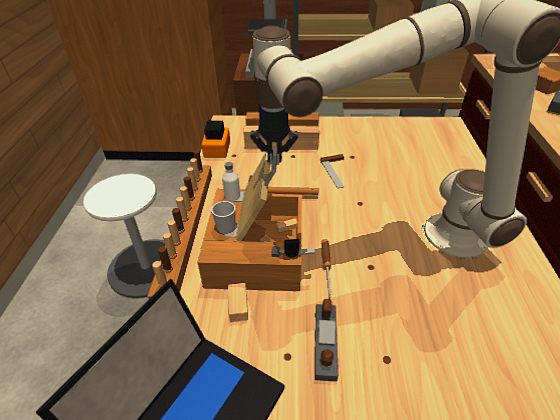

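Hatch raised with the bar still in the gripper at about (270,165) and the pot and glue untouched. The angle from the bar position is about 1.12 rad, well past balance, so I'm bringing it back.

Request:
{"op": "play_rows", "data": {"series": [[-4.3,0,-2.2,0,0,0],[-8.5,0.1,-4.6,0,0,0],[-8.2,0.1,-5,0,0,0],[-8,0.1,-5.3,0,0,0],[-7.8,0.1,-5.7,0,0,0],[-6,0.1,-5,0,0,0],[-4,0,-3.6,0,0,0],[-1,0,-1,0,0,0],[0,0,0,0,0,0],[0,0,0,0,0,0],[0,0,0,0,0,0],[0,0,0,0,0,0]]}}

```text
clock: 13.4
position: [546.3, 39.6, 301.8]
ee_rot: [-0.703, 0.711, 0.001, -0.001]
contact_force: [-10.6, 6.4, 13.0]
gripper_width: 11.5
grasp_force: 63.6
```

Run:
```python
from h import *
c=snap('side','s3.png')
s=read_state();print({k:np.round(s[k],3).tolist() for k in('clock','position','ee_rot','contact_force','wrist_torque','joint_vel','gripper_width','grasp_force')})
P=s['position'];x=701.5-P[0];z=P[2]-6-110;print(np.arctan2(z,x),np.hypot(x,z))
t=snap('top','t3.png')
# hatch front-left corner predictions vs angle (left edge y=117, front edge 187 from hinge)
for a in(.75,.88,1.0): print(a,proj(c,[[701.5-187*np.cos(a),155.5,110+187*np.sin(a)],[701.5-240*np.cos(a),96,110+240*np.sin(a)]]).round(0).tolist())
im=cv2.imread('pics/s3.png')[120:280,180:340];cv2.imwrite('pics/s3c.png',cv2.resize(im,None,fx=3.6,fy=3.6,interpolation=cv2.INTER_CUBIC))
```

```text
{'clock': 13.45, 'position': [546.248, 39.607, 301.815], 'ee_rot': [-0.703, 0.711, 0.001, -0.001], 'contact_force': [-9.833, 6.461, 11.864], 'wrist_torque': [1.86, 2.849, 0.043], 'joint_vel': [0.001, 0.0, -0.0, 0.001, -0.0, -0.002], 'gripper_width': 11.476, 'grasp_force': 63.552}
0.8747714965608672 242.13733657626477
0.75 [[285.0, 210.0], [299.0, 186.0]]
0.88 [[278.0, 205.0], [291.0, 180.0]]
1.0 [[271.0, 201.0], [283.0, 175.0]]
```

View pics/s3c.png

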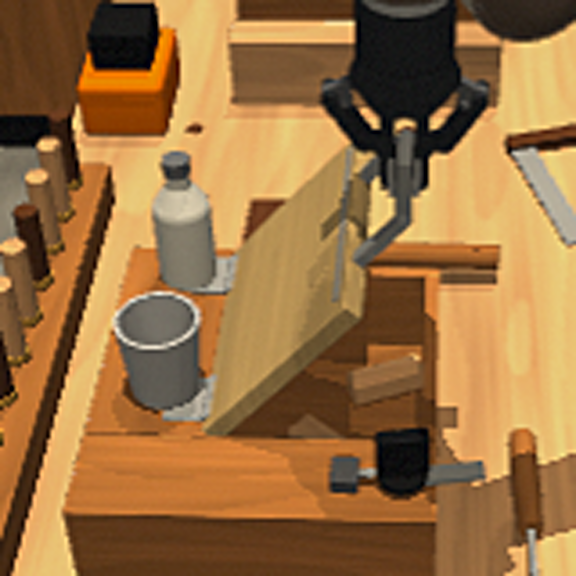

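The front-left panel corner at (278,206) and the handle end at (292,180) both match the 0.88 rad prediction. The tongue still points to the front and everything is still, so I'm handing in.

```bash
python3 -c "
from bench import job_done; print(job_done())"
```

```text
the job is handed in; nothing more can be done
None
```

I turned the latch clockwise past its click (about 1.40 rad), raised the hatch past balance (about 1.12 rad) and brought it back; the gripper now holds it still at about 0.88 rad, roughly 7° short of balance. The latch is free and nothing else looked disturbed in the pictures. I handed the job in at about 13.5 s; no verdict came back.

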